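Check the free play of the yellow-levered gear drive

ROBOT

A 6-joint arm with a two-finger parallel gripper is mounted at the origin on the work surface. World frame = base frame: x ahead of the robot, y to its left, z up, the work surface at z = 0. Lengths are in m, angles in rad, forces in N, time in s.
With the tool pointing down it reaches from about 0.325 to 0.9 m from the base axis. Payload 6.1 kg.
Tool frame: the origin (TCP) lies at the very end of the fingers, on their centre line; the grasp point (between the pads) lies 19 mm behind it (robot.tcp_to_grasp is the distance from the TCP to the grasp point, in m); z points along the fingers, y is the line along which they close (so a half turn about z gives the same grasp; the last joint's range is limited). The gripper opens to 87 mm and grips with 3 to 60 N. Pads are 19 mm wide; open, the fingers measure 117 mm over their backs; the gripper's body (75 mm by 190 mm) begins 51 mm behind the grasp point.
Start: joints at [-1.385, 0.22, 1.526, -0, 1.395, -0.126], TCP at [0.192, -0.595, 0.223] pointing down, gripper open.
Joint ranges: [-2.98, 2.98], [-0.91, 2.08], [0.09, 2.57], [-1.24, 4.39], [0.2, 2.65], [-2.68, 2.68]. Speed limits (rad/s): [2.57, 2.57, 3.01, 3.14, 3.14, 3.14].

INTERFACE

Orientations are given as a unit quaternion [x, y, z, w].
In Python, from cell import robot gives the robot as it stands.
- The arm moves only by the tool move_arm, never from a script. Its argument "moves" is a list that holds one entry, the list of rows, each a list of 5 numbers: the shift along the tool's x, y, z scaled (see below), then the turn about the tool's z scaled (see below), then the opening, from 0 (shut) to 1 (fully open). In form: [[[tx, ty, tz, twist, grip], ...]]. A call has 1 to 12 rows; each row shifts and turns the commanded pose from where the row before left it, along the tool's axes as they then stand; what a row does not reach is not made up. The controller multiplies each number of a shift by 0.12 m and each number of a turn by pi rad. A row lasts 1/12 s, in which the tool goes at most 41.7 mm and 7.16 degrees, less where a joint would pass 70% of its speed; a pose out of reach is approached as far as the arm can. A call with a number of a shift or a turn outside -1 to 1 is refused whole. A call with a gripper value outside its range is refused whole. The fingers move at their own pace and stop on an object; the grip force is fixed at half the most. Time passes only in rows, so rows that do not move let the fingers close. It gives the time, the measured TCP pose, the force, the opening and the grip force at its end, in the units of the state.
- robot.state(): the state, without advancing time (a new reading comes with each control period).
- robot.camera(name): name is "scene" or "side" or "wrist"; returns the picture (480x640x3 uint8, red, green, blue); there is no depth.
- robot.camera_info(name): a dict with "vfov" (degrees; the focal length in pixels is half the picture's height over the tangent of half this angle, whatever the lens; pixels are square), "cx", "cy" (the principal point, pixels), "T" (4x4, takes a point from camera to world coordinates). Camera axes: x right, y down, z forward; pixel columns grow to the right and rows downward; lengths in m; the calibration is good to about 2 mm. The wrist camera is an equidistant fisheye: a pixel r from the principal point sees the ray r / f radians off the axis. A picture is of the moment at which its call begins: read the wrist's pose just before it. camera_info takes no time and is no camera call; for the wrist camera it gives the pose at the moment of the call.
- robot.close_job(): hands the job in; it is judged then, once.
The state is a dict: "time": time; "joint_pos": joint angles; "dq": joint speeds; "effort": joint torques, N m; "tcp_pos": TCP position; "tcp_rot": TCP orientation; "ft_force": force on the tool from outside, world axes, zero at the start; "ft_torque": the same for the moment, N m; "grip_width": finger opening in m; "finger_force": force on a finger pad.
Only numpy, scipy, OpenCV 4.12 (cv2) and the standard library are available. Lean on these libraries where they do the work, as an engineer would, in place of code of your own. Each camera call takes 0.05 s, during which the arm holds its last target. There are 200 camera calls.

TASK

Check the coupling of the gear drive with the yellow lever for free play: take the black knob, swing the lever gently counter-clockwise (seen from above) until it meets resistance, then clockwise until it meets resistance. Do not drag the steel hub round with it. Then leave the lever midway between those two points and let go; leave the drive with the blue lever as it is.

Things in the scene. Friction and masses are not known exactly. Their poses are not given: they have to be found in the camera images.
- yellow_lever (a joint): Angle (rad) of the yellow lever relative to the steel hub under it, growing counter-clockwise from above, from an arbitrary zero. It turns freely (1 N at the knob) over its free play, 0.7 to 1.1 rad in all, and stays where it is left. At each end it meets a stop on the hub, which takes 15 N at the knob to turn. The ends must be found by moving it; it starts near the middle.
- yellow_knob (a point): Middle of the upright black knob (24 mm diameter, from 101 to 151 mm above the table; this point at 130 mm) on the end of the flat yellow lever, which turns on a vertical axis and points roughly to the robot. x points outward along the lever from that axis to the knob (90 mm), z up. Under it a bolted-down grey gear housing, 120 x 120 x 70 mm, on a 150 mm square plate.
- yellow_dot (a point): Red paint dot (12 mm) on the round steel hub (104 mm diameter, top 86 mm above the table) under the yellow lever, 44 mm from the turning axis. It moves only when the hub is dragged round, and does not mark the middle of the play.
- blue_knob (a point): The same point of the knob of the second, otherwise identical drive, with a blue lever; not to be disturbed. The drives stand side by side, at least 300 mm apart; either may be on the left.

How it is judged:
By the outcome, as a careful person would: the job done as asked, in the order asked, and still so for the second after the job is handed in, with the robot touching nothing.
It also fails if it takes over 54 s, if anything falls off the work surface, if the arm or the gripper's body presses on something with over 40 N, if the wrist force passes 120 N, or if a joint passes its speed limit or range.

## Working session

There is one attempt and no reset: what is moved stays moved. The work goes in short steps, Python scripts to look and compute and a tool call to move; the robot and the scene stay as the last step left them, time stands still between calls to the robot, and variables do not carry over. Pictures are saved under pics/ and viewed, at most 10 in all, crops included, and the job is handed in when it is done.

Besides the shell and the picture viewer there is one more tool, called as a command line: name --argument value ..., lists and objects as JSON in quotes. move_arm: Moves the arm, as the interface text tells. Shifts and turns lie within -1 to 1; 1 stands for 0.12 m of shift or pi rad of turn. Its arguments: {"type":"object","properties":{"moves":{"type":"array","items":{"type":"array","items":{"type":"array","items":{"type":"number"}}}}},"required":["moves"]}

```bash
mkdir -p pics; ls
python3 - <<'E'
from cell import robot
import cv2,numpy as np
s=robot.state();print(s)
for n in("scene","side"):
    i=robot.camera_info(n);print(n,i)
    cv2.imwrite(f"pics/{n}0.png",robot.camera(n)[:,:,::-1])
E
```

```text
pics
{'time': 0.0, 'joint_pos': array([-1.38507578e+00,  2.21210630e-01,  1.52761305e+00, -1.04545116e-05,
        1.39469787e+00, -1.26086824e-01]), 'dq': array([ 1.72761903e-03,  2.18841495e-03, -2.43959873e-03,  5.63154628e-04,
        5.34230497e-06, -3.66611269e-04]), 'effort': array([-4.34953408e-04, -4.94617188e+01, -3.87375319e+01,  6.98206737e-02,
        5.74144931e-02, -1.65558699e-04]), 'tcp_pos': array([ 0.19162237, -0.59424774,  0.22144583]), 'tcp_rot': array([ 9.87871014e-01,  1.55273724e-01, -3.38957354e-05, -9.63863999e-04]), 'ft_force': array([ 0.19284891, -0.59359552, -0.33675573]), 'ft_torque': array([-0.00178922,  0.03713484, -0.01710274]), 'finger_force': 0.0, 'grip_width': 0.08686416300471668}
scene {'vfov': 55.524463217404524, 'cx': 318.68279698821095, 'cy': 236.31190356592145, 'T': array([[ 0.69963776,  0.47916085, -0.53001121,  1.03737018],
       [ 0.71447931, -0.46385686,  0.52379016, -0.44726034],
       [ 0.0051304 , -0.74514542, -0.66688228,  0.7246627 ],
       [ 0.        ,  0.        ,  0.        ,  1.        ]])}
side {'vfov': 54.85297622847991, 'cx': 321.824842715914, 'cy': 244.33898756682348, 'T': array([[-0.90686812, -0.2219208 ,  0.35824764,  0.32839769],
       [-0.42094759,  0.43702799, -0.79486456,  0.59208897],
       [ 0.01983273, -0.87164081, -0.48974378,  0.49992208],
       [ 0.        ,  0.        ,  0.        ,  1.        ]])}
```

View pics/scene0.png

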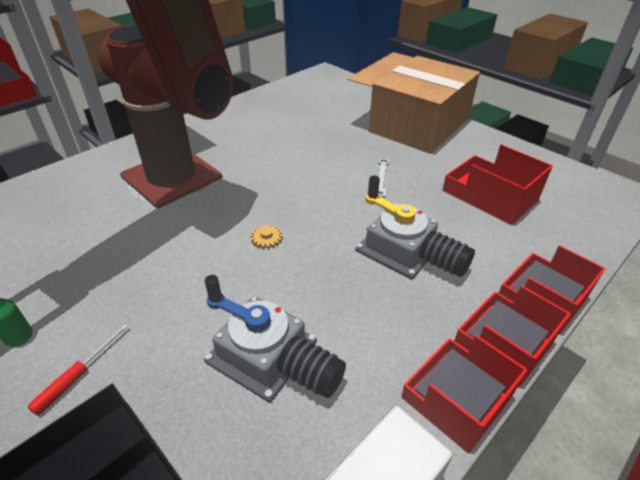

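View pics/side0.png

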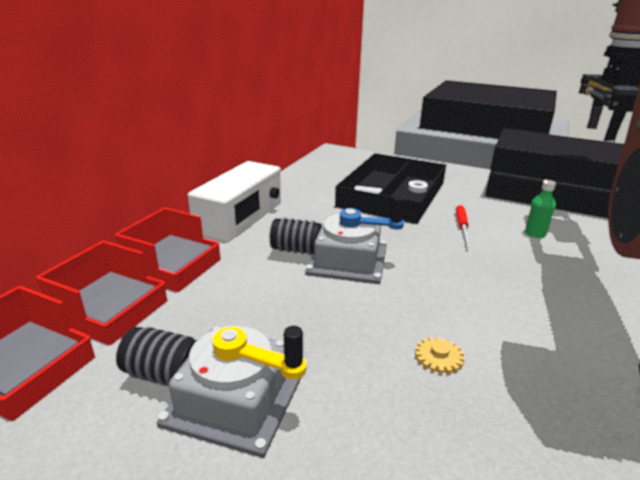

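The scene view shows the yellow drive's knob at about (374,187), its axis at (405,212) and the blue drive at (258,315). In the side view the yellow knob is at (293,346), its axis at (230,340) and the red dot at (204,370).

```bash
cat > h.py <<'E'
import cv2,numpy as np
from cell import robot
def ray(info,u,v):
    f=240/np.tan(np.radians(info['vfov']/2));T=np.array(info['T'])
    d=T[:3,:3]@np.array([(u-info['cx'])/f,(v-info['cy'])/f,1]);return T[:3,3],d/np.linalg.norm(d)
def onz(info,u,v,z):
    o,d=ray(info,u,v);return o+d*(z-o[2])/d[2]
def tri(r):
    A=sum(np.eye(3)-np.outer(d,d) for o,d in r);b=sum((np.eye(3)-np.outer(d,d))@o for o,d in r)
    return np.linalg.solve(A,b)
def blobs(im,kind,win):
    x0,y0,x1,y1=win;h=cv2.cvtColor(im,cv2.COLOR_BGR2HSV)
    m={'black':cv2.inRange(h,(0,0,0),(180,255,60)),'yellow':cv2.inRange(h,(20,150,90),(35,255,255)),
       'red':cv2.inRange(h,(0,150,90),(8,255,255))|cv2.inRange(h,(172,150,90),(180,255,255)),
       'blue':cv2.inRange(h,(100,140,60),(130,255,255))}[kind]
    w=np.zeros_like(m);w[y0:y1,x0:x1]=m[y0:y1,x0:x1]
    n,l,s,c=cv2.connectedComponentsWithStats(w)
    return [(s[i].tolist(),c[i].round(1).tolist()) for i in range(1,n) if s[i][4]>8]
E
python3 - <<'E'
from h import *
a=cv2.imread('pics/scene0.png');b=cv2.imread('pics/side0.png')
for k in('black','yellow','red'):
    print(k,blobs(a,k,(355,165,440,235)),blobs(b,k,(180,310,315,390)))
I=robot.camera_info('scene');J=robot.camera_info('side')
print(onz(I,405,212,.1),onz(J,230,340,.1),onz(I,374,187,.126),onz(J,293,346,.126))
ca=cv2.resize(a[160:240,350:450],None,fx=6,fy=6,interpolation=2);cb=cv2.resize(b[310:400,180:320],None,fx=5,fy=5,interpolation=2)
cv2.imwrite('pics/ca.png',ca);cv2.imwrite('pics/cb.png',cb)
E
```

```text
black [([369, 177, 10, 20, 158], [373.4, 186.4]), ([429, 231, 6, 4, 14], [431.8, 232.7])] [([284, 327, 18, 40, 615], [292.9, 346.7]), ([180, 338, 14, 28, 196], [185.1, 348.5])]
yellow [([366, 195, 49, 28, 396], [393.9, 209.0])] [([213, 327, 93, 52, 1617], [253.6, 353.8])]
red [] [([200, 368, 7, 5, 28], [203.0, 369.8])]
[0.615288   0.23487739 0.1       ] [0.62057857 0.22366503 0.1       ] [0.52939341 0.22804535 0.126     ] [0.5288883  0.22365426 0.126     ]
```

Run:
```python
from h import *
I=robot.camera_info('scene');J=robot.camera_info('side')
print('axis',tri([ray(I,405,212),ray(J,230,340)]),'knob',tri([ray(I,373.9,186.6),ray(J,292.9,346.5)]))
print('blue axis',onz(I,258,315,.1),'blue knob',onz(I,213,289,.126))
from scipy.spatial.transform import Rotation as R
s=robot.state();M=R.from_quat(s['tcp_rot']).as_matrix()
d=np.array([.529,.226,.26])-s['tcp_pos'];print('delta tool units',M.T@d/.12)
```

```text
axis [0.6178488  0.22877207 0.10497339] knob [0.52859578 0.22675284 0.12760345]
blue axis [ 0.61335388 -0.1737234   0.1       ] blue knob [ 0.53187466 -0.20549401  0.126     ]
delta tool units [ 4.77313671 -5.64443983 -0.3097172 ]
```

View pics/cb.png

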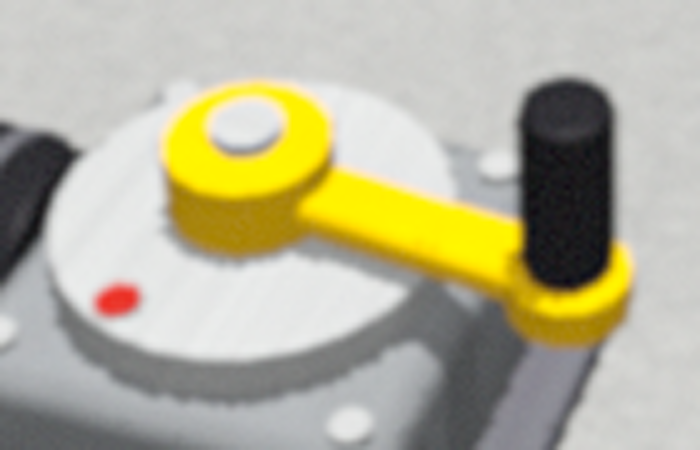

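View pics/ca.png

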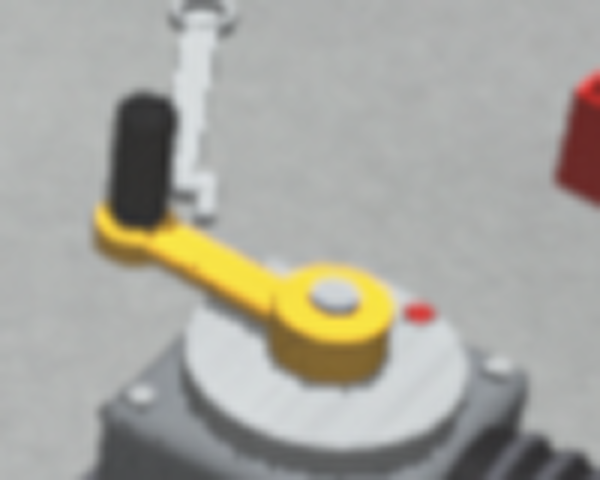

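The crops show the pin top on the lever axis at side (229.4,335) and scene (405.8,209.2), the knob upright and the dot clearly visible. Nothing stands near the knob that the fingers could hit. Moving above it.

move_arm --moves '[[[0.199,-0.235,-0.013,0,1],[0.199,-0.235,-0.013,0,1],[0.199,-0.235,-0.013,0,1],[0.199,-0.235,-0.013,0,1],[0.199,-0.235,-0.013,0,1],[0.199,-0.235,-0.013,0,1],[0.199,-0.235,-0.013,0,1],[0.199,-0.235,-0.013,0,1],[0.199,-0.235,-0.013,0,1],[0.199,-0.235,-0.013,0,1],[0.199,-0.235,-0.013,0,1],[0.199,-0.235,-0.013,0,1]]]'

```text
time: 1.1
tcp_pos: [0.3607, -0.1831, 0.2411]
tcp_rot: [0.988, 0.155, 0.0, -0.0]
ft_force: [0.6, -1.0, -1.2]
grip_width: 0.087
finger_force: 0.0
```

move_arm --moves '[[[0.199,-0.235,-0.013,0,1],[0.199,-0.235,-0.013,0,1],[0.199,-0.235,-0.013,0,1],[0.199,-0.235,-0.013,0,1],[0.199,-0.235,-0.013,0,1],[0.199,-0.235,-0.013,0,1],[0.199,-0.235,-0.013,0,1],[0.199,-0.235,-0.013,0,1],[0.199,-0.235,-0.013,0,1],[0.199,-0.235,-0.013,0,1],[0.199,-0.235,-0.013,0,1],[0.199,-0.235,-0.013,0,1]]]'

```text
time: 2.1
tcp_pos: [0.5296, 0.227, 0.2595]
tcp_rot: [0.988, 0.155, -0.0, 0.0]
ft_force: [1.1, -0.1, 0.2]
grip_width: 0.0871
finger_force: 0.0
```

move_arm --moves '[[[0,0,0,-0.0375,1],[0,0,0,-0.0375,1],[0,0,0,-0.0375,1],[0,0,0,-0.0375,1],[0,0,0,-0.0375,1],[0,0,0,-0.0375,1],[0,0,0,-0.0375,1],[0,0,0,-0.0375,1],[0,0,0,-0.0375,1],[0,0,0,-0.0375,1],[0,0,0,-0.0375,1],[0,0,0,-0.0375,1]]]'

```text
time: 3.1
tcp_pos: [0.5293, 0.225, 0.2594]
tcp_rot: [0.648, 0.762, -0.0, -0.0]
ft_force: [-0.6, -1.3, -0.4]
grip_width: 0.0866
finger_force: 0.0
```

move_arm --moves '[[[0,0,0,-0.0375,1],[0,0,0,-0.0375,1],[0,0,0,-0.0375,1],[0,0,0,-0.0375,1],[0,0,0,-0.0375,1],[0,0,0,-0.0375,1],[0,0,0,-0.0375,1],[0,0,0,-0.0375,1],[0,0,0,-0.0375,1],[0,0,0,-0.0375,1],[0,0,0,-0.0375,1],[0,0,0,-0.0375,1]]]'

```text
time: 4.1
tcp_pos: [0.5292, 0.225, 0.2593]
tcp_rot: [-0.002, 1.0, -0.0, -0.001]
ft_force: [-0.1, 0.3, -0.2]
grip_width: 0.0866
finger_force: 0.0
```

```bash
cat >> h.py <<'E'
from scipy.spatial.transform import Rotation as R
def fray(info,u,v):
    f=240/np.tan(np.radians(info['vfov']/2));T=np.array(info['T'])
    p=np.array([u-info['cx'],v-info['cy']]);r=np.hypot(*p);t=r/f
    d=T[:3,:3]@np.array([*(p/r*np.sin(t)),np.cos(t)]);return T[:3,3],d
def fz(info,u,v,z):
    o,d=fray(info,u,v);return o+d*(z-o[2])/d[2]
def yaw():
    M=R.from_quat(robot.state()['tcp_rot']).as_matrix();return np.arctan2(M[1,0],M[0,0])
E
python3 - <<'E'
from h import *
I=robot.camera_info('scene');J=robot.camera_info('side')
print('axis',tri([ray(I,405.8,209.2),ray(J,229.4,335)]))
s=robot.state();print(s['time'],s['tcp_pos'],yaw(),s['joint_pos'],s['ft_force'])
w=robot.camera_info('wrist');print(w)
np.save('w0T.npy',w['T']);cv2.imwrite('pics/w0.png',robot.camera('wrist')[:,:,::-1])
E
```

```text
axis [0.618317   0.22880977 0.11298236]
4.1 [0.52922939 0.22503365 0.25934894] -3.1380976061203225 [ 2.64932465e-01  8.02623076e-02  1.61383705e+00  1.96456893e-05
  1.44868731e+00 -1.30936148e+00] [-0.13718265  0.30047748 -0.24547446]
{'vfov': 65.70646984690485, 'cx': 320.0357070169929, 'cy': 247.57476184222435, 'T': array([[-4.51721315e-03,  9.53856058e-01,  3.00230271e-01,
         4.47032655e-01],
       [ 9.99989542e-01,  4.52325904e-03,  6.74908184e-04,
         2.25025392e-01],
       [-7.14254030e-04,  3.00230180e-01, -9.53866515e-01,
         4.21471799e-01],
       [ 0.00000000e+00,  0.00000000e+00,  0.00000000e+00,
         1.00000000e+00]])}
```

View pics/w0.png

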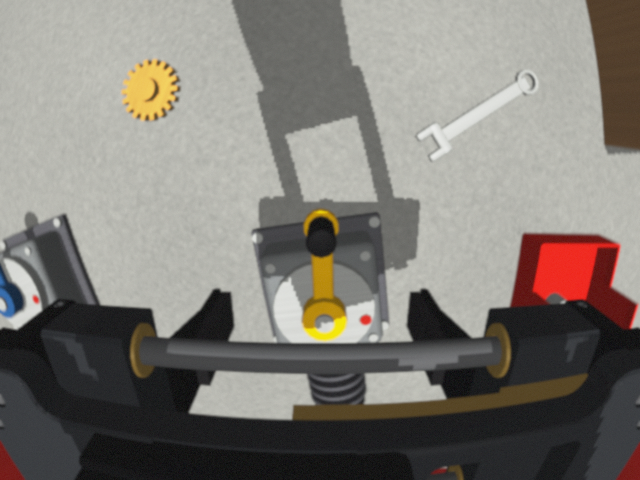

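The wrist view shows the knob at about (320,238) with its top nearer (320,244), the pin on the axis at (325,323) and the red dot at (366,320). The yellow drive sits centred between the fingers.

Run:
```python
from h import *
w=robot.camera_info('wrist');im=cv2.imread('pics/w0.png')
print(blobs(im,'black',(295,205,345,275)),blobs(im,'red',(350,305,380,335)))
print('knobtop',fz(w,320.5,243,.151),'mid',fz(w,320,237,.126))
print('pin',fz(w,325,323,.113),'dot',fz(w,365.5,320,.086))
```

```text
[([295, 218, 47, 38, 998], [320.3, 237.7])] [([361, 316, 9, 8, 61], [365.1, 319.5])]
knobtop [0.52854359 0.22551034 0.151     ] mid [0.53090253 0.22513567 0.126     ]
pin [0.61870177 0.23085135 0.113     ] dot [0.63011492 0.27299461 0.086     ]
```

move_arm --moves '[[[0,0.01,0.24,0.01,1],[0,0,0.24,0,1],[0,0,0.24,0,1],[0,0,0.24,0,1],[0,0,0.2,0,1],[0,0,0.06,0,1],[0,0,0,0,1],[0,0,0,0,0.2],[0,0,0,0,0.2],[0,0,0,0,0.2],[0,0,0,0,0.2],[0,0,0,0,0.2]]]'

```text
time: 5.15
tcp_pos: [0.5304, 0.2266, 0.1149]
tcp_rot: [0.017, 1.0, 0.0, 0.001]
ft_force: [-0.6, 0.1, -1.0]
grip_width: 0.0612
finger_force: 0.0
```

move_arm --moves '[[[0,0,0,0,0],[0,0,0,0,0],[0,0,0,0,0],[0,0,0,0,0],[0,0,0,0,0],[0,0,0,0,0]]]'

```text
time: 5.65
tcp_pos: [0.5295, 0.2263, 0.1135]
tcp_rot: [0.017, 1.0, -0.0, -0.0]
ft_force: [-0.0, -0.0, -0.4]
grip_width: 0.023
finger_force: 30.0
```

```bash
cat > st.py <<'E'
from h import *
AX=np.array([.6185,.230])
def show():
    s=robot.state();p=s['tcp_pos'][:2]-AX;t=np.unwrap([0,np.arctan2(-p[1],-p[0])])[1]
    er=p/np.hypot(*p);et=np.array([-er[1],er[0]]);F=s['ft_force']
    print('t',round(s['time'],2),'th',round(t,4),'r',round(np.hypot(*p),4),'yaw',round(yaw()%(2*np.pi)-np.pi,4),'z',s['tcp_pos'][2].round(4),'Fr,Ft,Fz',(F[:2]@er).round(2),(F[:2]@et).round(2),F[2].round(2),'g',s['grip_width'].round(4),s['finger_force'].round(1))
if __name__=='__main__': show(); print(robot.state()['tcp_pos'])
E
python3 st.py
```

```text
Traceback (most recent call last):
  File "st.py", line 7, in <module>
    if __name__=='__main__': show(); print(robot.state()['tcp_pos'])
                             ~~~~^^
  File "st.py", line 6, in show
    print('t',round(s['time'],2),'th',round(t,4),'r',round(np.hypot(*p),4),'yaw',round(yaw()%(2*np.pi)-np.pi,4),'z',s['tcp_pos'][2].round(4),'Fr,Ft,Fz',(F[:2]@er).round(2),(F[:2]@et).round(2),F[2].round(2),'g',s['grip_width'].round(4),s['finger_force'].round(1))
                                                                                                                                                                                                                  ^^^^^^^^^^^^^^^^^^^^^
AttributeError: 'float' object has no attribute 'round'
```

```bash
sed -i "s/s\['finger_force'\].round(1)/round(float(s['finger_force']),1)/;s/F\[2\].round(2)/round(float(F[2]),2)/" st.py; sed -i "s/s\['grip_width'\].round(4)/round(float(s['grip_width']),4)/" st.py; python3 st.py
```

```text
t 5.65 th 0.0419 r 0.0891 yaw -0.0338 z 0.1135 Fr,Ft,Fz 0.05 0.04 -0.36 g 0.023 30.0
[0.52948846 0.22627075 0.113485  ]
```

move_arm --moves '[[[-0.0002,-0.015,0,-0.0064,0],[-0.0002,-0.015,0,-0.0064,0],[-0.0002,-0.015,0,-0.0064,0],[-0.0002,-0.015,0,-0.0064,0],[-0.0002,-0.015,0,-0.0064,0],[-0.0002,-0.015,0,-0.0064,0],[-0.0002,-0.015,0,-0.0064,0],[-0.0002,-0.015,0,-0.0064,0]]]'

```text
time: 6.32
tcp_pos: [0.531, 0.2119, 0.1136]
tcp_rot: [-0.064, 0.998, 0.0, 0.001]
ft_force: [5.6, 1.9, -5.3]
grip_width: 0.0232
finger_force: 29.9
```

```bash
python3 st.py
```

```text
t 6.32 th 0.2045 r 0.0893 yaw 0.129 z 0.1136 Fr,Ft,Fz -5.89 -0.69 -5.26 g 0.0232 29.9
[0.53104409 0.21185872 0.11356899]
```

move_arm --moves '[[[-0.004,0,0,0,0],[-0.004,0,0,0,0],[-0.0006,-0.0075,0,-0.0032,0],[-0.0006,-0.0075,0,-0.0032,0],[0,0,0,0,0]]]'

```text
time: 6.73
tcp_pos: [0.5314, 0.2101, 0.1135]
tcp_rot: [-0.074, 0.997, -0.0, -0.0]
ft_force: [1.1, -1.1, -1.9]
grip_width: 0.0232
finger_force: 30.0
```

```bash
python3 st.py
```

```text
t 6.73 th 0.2242 r 0.0893 yaw 0.1481 z 0.1135 Fr,Ft,Fz -0.87 1.28 -1.86 g 0.0232 30.0
[0.53140103 0.21013964 0.11353622]
```

move_arm --moves '[[[-0.001,-0.0075,0,-0.0032,0],[-0.0006,-0.0075,0,-0.0032,0],[-0.0006,-0.0075,0,-0.0032,0],[-0.0006,-0.0075,0,-0.0032,0],[0,0,0,0,0]]]'

```text
time: 7.15
tcp_pos: [0.5323, 0.2066, 0.1135]
tcp_rot: [-0.094, 0.996, -0.0, -0.0]
ft_force: [-0.7, 0.3, -0.9]
grip_width: 0.0234
finger_force: 30.0
```

```bash
python3 st.py
```

```text
t 7.15 th 0.2649 r 0.0893 yaw 0.1882 z 0.1135 Fr,Ft,Fz 0.58 -0.42 -0.95 g 0.0234 30.0
[0.53226753 0.20661182 0.11354315]
```

move_arm --moves '[[[-0.0006,-0.0075,0,-0.0032,0],[-0.0006,-0.0075,0,-0.0032,0],[0,0,0,0,0]]]'

```text
time: 7.4
tcp_pos: [0.5327, 0.2048, 0.1135]
tcp_rot: [-0.104, 0.995, -0.0, -0.0]
ft_force: [-2.2, -0.8, -0.9]
grip_width: 0.0231
finger_force: 30.0
```

move_arm --moves '[[[0,-0.0075,0,-0.0032,0],[-0.0004,-0.0075,0,-0.0032,0],[0,0,0,0,0]]]'

```text
time: 7.65
tcp_pos: [0.5333, 0.2031, 0.1135]
tcp_rot: [-0.114, 0.993, -0.0, -0.0]
ft_force: [-2.3, -1.0, -0.7]
grip_width: 0.023
finger_force: 30.0
```

move_arm --moves '[[[0.0015,-0.0075,0,-0.0032,0],[0,-0.0075,0,-0.0032,0],[0,0,0,0,0]]]'

```text
time: 7.9
tcp_pos: [0.5338, 0.2014, 0.1135]
tcp_rot: [-0.124, 0.992, -0.0, 0.0]
ft_force: [-1.2, -0.6, -1.3]
grip_width: 0.0231
finger_force: 30.0
```

move_arm --moves '[[[0,-0.0075,0,-0.0032,0],[0,-0.0075,0,-0.0032,0],[0,0,0,0,0]]]'

```text
time: 8.15
tcp_pos: [0.5344, 0.1997, 0.1135]
tcp_rot: [-0.134, 0.991, -0.0, 0.0]
ft_force: [-0.4, -0.4, -3.4]
grip_width: 0.0231
finger_force: 30.0
```

move_arm --moves '[[[-0.0004,-0.0075,0,-0.0032,0],[-0.0004,-0.0075,0,-0.0032,0],[0,0,0,0,0]]]'

```text
time: 8.4
tcp_pos: [0.535, 0.198, 0.1135]
tcp_rot: [-0.144, 0.99, -0.0, 0.0]
ft_force: [0.7, 0.4, -2.8]
grip_width: 0.0231
finger_force: 30.0
```

move_arm --moves '[[[-0.0008,-0.0075,0,-0.0032,0],[-0.0006,-0.0075,0,-0.0032,0],[0,0,0,0,0]]]'

```text
time: 8.65
tcp_pos: [0.5356, 0.1963, 0.1135]
tcp_rot: [-0.154, 0.988, -0.0, 0.0]
ft_force: [0.5, 0.5, -3.2]
grip_width: 0.0233
finger_force: 30.0
```

move_arm --moves '[[[-0.0008,-0.0075,0,-0.0032,0],[-0.0006,-0.0075,0,-0.0032,0],[0,0,0,0,0]]]'

```text
time: 8.9
tcp_pos: [0.5362, 0.1946, 0.1135]
tcp_rot: [-0.164, 0.987, -0.0, 0.0]
ft_force: [0.5, 0.7, -2.7]
grip_width: 0.0234
finger_force: 30.0
```

move_arm --moves '[[[-0.0008,-0.0075,0,-0.0032,0],[-0.0006,-0.0075,0,-0.0032,0],[0,0,0,0,0]]]'

```text
time: 9.15
tcp_pos: [0.537, 0.1929, 0.1135]
tcp_rot: [-0.174, 0.985, -0.0, 0.0]
ft_force: [0.2, 0.1, -4.0]
grip_width: 0.0232
finger_force: 30.0
```

move_arm --moves '[[[-0.0006,-0.0075,0,-0.0032,0],[-0.0006,-0.0075,0,-0.0032,0],[0,0,0,0,0]]]'

```text
time: 9.4
tcp_pos: [0.5377, 0.1913, 0.1136]
tcp_rot: [-0.184, 0.983, -0.0, -0.0]
ft_force: [0.6, 0.8, -4.2]
grip_width: 0.0236
finger_force: 30.0
```

move_arm --moves '[[[-0.0006,-0.0075,0,-0.0032,0],[-0.0006,-0.0075,0,-0.0032,0],[0,0,0,0,0]]]'

```text
time: 9.65
tcp_pos: [0.5385, 0.1897, 0.1135]
tcp_rot: [-0.193, 0.981, -0.0, -0.0]
ft_force: [1.1, 0.7, -4.4]
grip_width: 0.0234
finger_force: 30.0
```

move_arm --moves '[[[-0.0008,-0.0075,0,-0.0032,0],[-0.0006,-0.0075,0,-0.0032,0],[0,0,0,0,0]]]'

```text
time: 9.9
tcp_pos: [0.5393, 0.1881, 0.1136]
tcp_rot: [-0.203, 0.979, -0.0, -0.0]
ft_force: [1.6, 0.4, -3.6]
grip_width: 0.0231
finger_force: 30.0
```

move_arm --moves '[[[-0.0014,-0.0075,0,-0.0032,0],[-0.0008,-0.0075,0,-0.0032,0],[0,0,0,0,0]]]'

```text
time: 10.15
tcp_pos: [0.5401, 0.1865, 0.1136]
tcp_rot: [-0.213, 0.977, -0.0, -0.0]
ft_force: [-0.5, -0.8, -1.7]
grip_width: 0.0236
finger_force: 30.0
```

move_arm --moves '[[[-0.0006,-0.0075,0,-0.0032,0],[-0.0006,-0.0075,0,-0.0032,0],[0,0,0,0,0]]]'

```text
time: 10.4
tcp_pos: [0.541, 0.1849, 0.1135]
tcp_rot: [-0.223, 0.975, -0.0, -0.0]
ft_force: [-1.3, -0.2, -2.3]
grip_width: 0.0233
finger_force: 30.0
```

move_arm --moves '[[[-0.0004,-0.0075,0,-0.0032,0],[-0.0004,-0.0075,0,-0.0032,0],[0,0,0,0,0]]]'

```text
time: 10.65
tcp_pos: [0.5419, 0.1833, 0.1135]
tcp_rot: [-0.233, 0.973, -0.0, -0.0]
ft_force: [-2.3, -1.2, -2.1]
grip_width: 0.023
finger_force: 30.0
```

move_arm --moves '[[[0.001,-0.0075,0,-0.0032,0],[0,-0.0075,0,-0.0032,0],[0,0,0,0,0]]]'

```text
time: 10.9
tcp_pos: [0.5428, 0.1818, 0.1135]
tcp_rot: [-0.242, 0.97, -0.0, 0.0]
ft_force: [-0.5, -0.4, -2.3]
grip_width: 0.0235
finger_force: 30.0
```

move_arm --moves '[[[-0.0004,-0.0075,0,-0.0032,0],[-0.0004,-0.0075,0,-0.0032,0],[0,0,0,0,0]]]'

```text
time: 11.15
tcp_pos: [0.5438, 0.1802, 0.1135]
tcp_rot: [-0.252, 0.968, -0.0, 0.0]
ft_force: [-1.7, 1.0, -4.5]
grip_width: 0.023
finger_force: 30.0
```

move_arm --moves '[[[-0.0003,-0.0075,0,-0.0032,0],[0,0,0,0,0]]]'

```text
time: 11.32
tcp_pos: [0.5441, 0.1799, 0.1136]
tcp_rot: [-0.257, 0.966, 0.0, 0.0]
ft_force: [-1.1, 1.5, -3.7]
grip_width: 0.0233
finger_force: 30.0
```

```bash
python3 st.py
```

```text
t 11.32 th 0.5928 r 0.0897 yaw 0.5197 z 0.1136 Fr,Ft,Fz 0.09 -1.83 -3.69 g 0.0233 30.0
[0.5440661  0.17986262 0.11355878]
```

move_arm --moves '[[[-0.0003,-0.005,0,-0.0021,0],[0,0,0,0,0]]]'

```text
time: 11.48
tcp_pos: [0.5441, 0.1798, 0.1135]
tcp_rot: [-0.26, 0.966, 0.001, -0.0]
ft_force: [-2.3, 4.5, -2.6]
grip_width: 0.0231
finger_force: 30.0
```

```bash
python3 st.py
```

```text
t 11.48 th 0.5936 r 0.0898 yaw 0.5261 z 0.1135 Fr,Ft,Fz -0.6 -5.05 -2.6 g 0.0231 30.0
[0.54408883 0.17978738 0.11352394]
```

move_arm --moves '[[[0,-0.003,0,0,0],[0,0,0,0,0],[0,0,0,0,0]]]'

```text
time: 11.73
tcp_pos: [0.5441, 0.1798, 0.1135]
tcp_rot: [-0.26, 0.966, 0.001, -0.0]
ft_force: [-2.5, 5.2, -1.8]
grip_width: 0.0236
finger_force: 30.0
```

```bash
python3 st.py
```

```text
t 11.73 th 0.5937 r 0.0898 yaw 0.5258 z 0.1135 Fr,Ft,Fz -0.81 -5.73 -1.77 g 0.0236 30.0
[0.54408119 0.17977296 0.11351262]
```

move_arm --moves '[[[0.001,0.02,0,0.0085,0],[0.0012,0.02,0,0.0085,0],[0.0012,0.02,0,0.0085,0],[0.0012,0.02,0,0.0085,0],[0.0012,0.02,0,0.0085,0],[0.0012,0.02,0,0.0085,0],[0.0012,0.02,0,0.0085,0],[0.0012,0.02,0,0.0085,0],[0.0012,0.02,0,0.0085,0],[0.0012,0.02,0,0.0085,0],[0,0,0,0,0]]]'

```text
time: 12.65
tcp_pos: [0.5341, 0.2004, 0.1135]
tcp_rot: [-0.129, 0.992, -0.0, 0.0]
ft_force: [-0.2, 1.9, -4.2]
grip_width: 0.0235
finger_force: 30.0
```

```bash
python3 st.py
```

```text
t 12.65 th 0.3374 r 0.0895 yaw 0.2584 z 0.1135 Fr,Ft,Fz -0.45 -1.83 -4.15 g 0.0235 30.0
[0.5340829  0.20038428 0.11354661]
```

move_arm --moves '[[[0.0012,0.02,0,0.0085,0],[0.0013,0.02,0,0.0085,0],[0.0013,0.02,0,0.0085,0],[0.0013,0.02,0,0.0085,0],[0.0013,0.02,0,0.0085,0],[0.0013,0.02,0,0.0085,0],[0.0013,0.02,0,0.0085,0],[0.0013,0.02,0,0.0085,0],[0.0013,0.02,0,0.0085,0],[0.0013,0.02,0,0.0085,0],[0.0013,0.02,0,0.0085,0],[0,0,0,0,0]]]'

```text
time: 13.65
tcp_pos: [0.5295, 0.2261, 0.1136]
tcp_rot: [0.017, 1.0, -0.0, 0.001]
ft_force: [2.0, 1.3, -6.2]
grip_width: 0.0233
finger_force: 29.9
```

```bash
python3 st.py
```

```text
t 13.65 th 0.0437 r 0.0891 yaw -0.0348 z 0.1136 Fr,Ft,Fz -2.06 -1.24 -6.17 g 0.0233 29.9
[0.52951444 0.22610731 0.11356951]
```

move_arm --moves '[[[-0.001,0.02,0.002,0.0085,0],[0.0005,0.02,0.001,0.0085,0],[0.0013,0.02,0,0.0085,0],[0.0013,0.02,0,0.0085,0],[0,0,0,0,0]]]'

```text
time: 14.07
tcp_pos: [0.5298, 0.2357, 0.1135]
tcp_rot: [0.071, 0.998, 0.0, 0.0]
ft_force: [0.5, 0.4, -3.0]
grip_width: 0.0229
finger_force: 30.0
```

```bash
python3 st.py
```

```text
t 14.07 th -0.0643 r 0.0889 yaw -0.1412 z 0.1135 Fr,Ft,Fz -0.48 -0.42 -3.03 g 0.0229 30.0
[0.52977618 0.23570948 0.11352976]
```

move_arm --moves '[[[0.0005,0.009,0,0.0038,0],[0.0005,0.009,0,0.0038,0],[0,0,0,0,0]]]'

```text
time: 14.32
tcp_pos: [0.5299, 0.2378, 0.1135]
tcp_rot: [0.083, 0.997, 0.0, 0.0]
ft_force: [0.4, 0.8, -1.5]
grip_width: 0.0235
finger_force: 30.0
```

move_arm --moves '[[[0.0005,0.009,0,0.0038,0],[0.0005,0.009,0,0.0038,0],[0,0,0,0,0]]]'

```text
time: 14.57
tcp_pos: [0.5302, 0.2401, 0.1135]
tcp_rot: [0.095, 0.995, 0.0, 0.0]
ft_force: [1.2, -0.6, -1.1]
grip_width: 0.0234
finger_force: 30.0
```

move_arm --moves '[[[0.0001,0.009,0,0.0038,0],[0.0003,0.009,0,0.0038,0],[0,0,0,0,0]]]'

```text
time: 14.82
tcp_pos: [0.5305, 0.2423, 0.1135]
tcp_rot: [0.107, 0.994, 0.0, 0.0]
ft_force: [0.4, -0.9, 0.5]
grip_width: 0.0233
finger_force: 30.0
```

move_arm --moves '[[[0.0003,0.009,0,0.0038,0],[0.0004,0.009,0,0.0038,0],[0,0,0,0,0]]]'

```text
time: 15.07
tcp_pos: [0.5309, 0.2445, 0.1135]
tcp_rot: [0.119, 0.993, 0.0, 0.0]
ft_force: [0.9, 0.5, 0.1]
grip_width: 0.023
finger_force: 30.0
```

move_arm --moves '[[[0.0003,0.009,0,0.0038,0],[0.0004,0.009,0,0.0038,0],[0,0,0,0,0]]]'

```text
time: 15.32
tcp_pos: [0.5313, 0.2466, 0.1135]
tcp_rot: [0.131, 0.991, 0.0, 0.0]
ft_force: [1.4, -0.7, 1.7]
grip_width: 0.0232
finger_force: 30.0
```

move_arm --moves '[[[-0.0005,0.009,0,0.0038,0],[0.0003,0.009,0,0.0038,0],[0,0,0,0,0]]]'

```text
time: 15.57
tcp_pos: [0.5318, 0.2487, 0.1134]
tcp_rot: [0.143, 0.99, 0.0, 0.0]
ft_force: [0.4, 0.7, 2.8]
grip_width: 0.0232
finger_force: 30.0
```

move_arm --moves '[[[0.0003,0.009,0,0.0038,0],[0.0004,0.009,0,0.0038,0],[0,0,0,0,0]]]'

```text
time: 15.82
tcp_pos: [0.5322, 0.2508, 0.1134]
tcp_rot: [0.154, 0.988, 0.0, 0.0]
ft_force: [-0.2, -0.8, 4.7]
grip_width: 0.0235
finger_force: 30.0
```

move_arm --moves '[[[0.0004,0.009,-0.002,0.0038,0],[0.0004,0.009,0,0.0038,0],[0,0,0,0,0]]]'

```text
time: 16.07
tcp_pos: [0.5328, 0.2529, 0.1135]
tcp_rot: [0.166, 0.986, 0.0, 0.0]
ft_force: [0.1, -1.1, 2.6]
grip_width: 0.0228
finger_force: 30.0
```

move_arm --moves '[[[0.0004,0.009,0,0.0038,0],[0.0004,0.009,0,0.0038,0],[0,0,0,0,0]]]'

```text
time: 16.32
tcp_pos: [0.5334, 0.2549, 0.1134]
tcp_rot: [0.178, 0.984, 0.0, -0.0]
ft_force: [0.4, 0.3, 3.7]
grip_width: 0.023
finger_force: 30.0
```

move_arm --moves '[[[0.0004,0.009,-0.002,0.0038,0],[0.0004,0.009,0,0.0038,0],[0,0,0,0,0]]]'

```text
time: 16.57
tcp_pos: [0.5339, 0.2566, 0.1135]
tcp_rot: [0.19, 0.982, -0.0, -0.0]
ft_force: [0.3, -0.9, 1.9]
grip_width: 0.0233
finger_force: 30.0
```

move_arm --moves '[[[0.0004,0.006,0,0.0025,0],[0,0,0,0,0]]]'

```text
time: 16.73
tcp_pos: [0.534, 0.2567, 0.1134]
tcp_rot: [0.193, 0.981, -0.001, -0.0]
ft_force: [-1.9, -4.6, 3.4]
grip_width: 0.0231
finger_force: 30.0
```

```bash
python3 st.py
```

```text
t 16.73 th -0.3059 r 0.0887 yaw -0.3888 z 0.1134 Fr,Ft,Fz 0.41 4.94 3.45 g 0.0231 30.0
[0.53396415 0.2567001  0.11344593]
```

move_arm --moves '[[[0,0.002,0,0,0],[0,0,0,0,0],[0,0,0,0,0]]]'

```text
time: 16.98
tcp_pos: [0.534, 0.2567, 0.1135]
tcp_rot: [0.193, 0.981, -0.001, -0.0]
ft_force: [-1.8, -5.7, 3.6]
grip_width: 0.0231
finger_force: 30.0
```

```bash
python3 st.py
python3 - <<'E'
from h import *
b=robot.camera('side')[:,:,::-1].copy();print(blobs(b,'red',(190,360,215,380)))
E
```

```text
t 16.98 th -0.3062 r 0.0886 yaw -0.3884 z 0.1135 Fr,Ft,Fz 0.04 5.97 3.64 g 0.0231 30.0
[0.53400433 0.25671013 0.1134725 ]
[([200, 368, 7, 5, 27], [203.0, 369.7])]
```

move_arm --moves '[[[-0.0016,-0.02,0,-0.0085,0],[-0.0016,-0.02,0,-0.0085,0],[-0.0016,-0.02,0,-0.0085,0],[-0.0016,-0.02,0,-0.0085,0],[-0.0016,-0.02,0,-0.0085,0],[-0.0016,-0.02,0,-0.0085,0],[-0.0016,-0.02,0,-0.0085,0],[-0.0016,-0.02,0,-0.0085,0],[0,0,0,0,0]]]'

```text
time: 17.78
tcp_pos: [0.5301, 0.2389, 0.1135]
tcp_rot: [0.087, 0.996, 0.0, -0.0]
ft_force: [-0.7, -1.3, 1.7]
grip_width: 0.0233
finger_force: 30.0
```

```bash
sed -i 's/AX=.*/AX=np.array([.61955,.22879])/' st.py; python3 st.py; python3 -c "
import numpy as np
A=np.array([.61955,.22879])
for p in([.54408,.17977],[.53400,.25671],[.53032,.21710]):
    q=A-p;print(np.arctan2(q[1],q[0]))"
```

```text
t 17.78 th -0.1124 r 0.0901 yaw -0.1744 z 0.1135 Fr,Ft,Fz 0.57 1.37 1.66 g 0.0233 30.0
[0.53005223 0.23889386 0.11350058]
0.5760444742344661
-0.3154604451351672
0.13026784446960096
```

move_arm --moves '[[[-0.0013,-0.02,0,-0.0085,0],[-0.0014,-0.02,0,-0.0085,0],[-0.0014,-0.02,0,-0.0085,0],[-0.0014,-0.02,0,-0.0085,0],[-0.0014,-0.02,0,-0.0085,0],[-0.0014,-0.02,0,-0.0085,0],[-0.0014,-0.02,0,-0.0085,0],[-0.0014,-0.02,0,-0.0085,0],[-0.0014,-0.02,0,-0.0085,0],[0,0,0,0,0],[0,0,0,0,0]]]'

```text
time: 18.7
tcp_pos: [0.5302, 0.2175, 0.1135]
tcp_rot: [-0.032, 0.999, 0.0, -0.0]
ft_force: [0.4, -1.7, 0.8]
grip_width: 0.0228
finger_force: 30.0
```

```bash
python3 st.py
```

```text
t 18.7 th 0.1259 r 0.0901 yaw 0.064 z 0.1135 Fr,Ft,Fz -0.14 1.76 0.79 g 0.0228 30.0
[0.53018337 0.2174757  0.11349798]
```

move_arm --moves '[[[0,-0.004,0,-0.001,0],[0,0,0,0,0],[0,0,0,0,0]]]'

```text
time: 18.95
tcp_pos: [0.5302, 0.2171, 0.1135]
tcp_rot: [-0.034, 0.999, 0.0, -0.0]
ft_force: [0.4, 0.6, -0.9]
grip_width: 0.0233
finger_force: 30.0
```

```bash
python3 st.py
```

```text
t 18.95 th 0.13 r 0.0901 yaw 0.0683 z 0.1135 Fr,Ft,Fz -0.45 -0.59 -0.92 g 0.0233 30.0
[0.53019923 0.21711288 0.11349373]
```

move_arm --moves '[[[0,0,0,0,0.45],[0,0,0,0,0.6],[0,0,0,0,0.8],[0,0,0,0,1],[0,0,0,0,1],[0,0,0,0,1],[0,0,0,0,1]]]'

```text
time: 19.53
tcp_pos: [0.5303, 0.2168, 0.1137]
tcp_rot: [-0.034, 0.999, 0.0, 0.0]
ft_force: [-0.0, -0.2, -0.5]
grip_width: 0.0614
finger_force: 0.0
```

move_arm --moves '[[[0,0,-0.1,0,1],[0,0,-0.2,0,1],[0,0,-0.25,0,1],[0,0,-0.25,0,1],[0,0,-0.25,0,1],[0,0,-0.15,0,1],[0,0,0,0,1],[0,0,0,0,1],[0,0,0,0,1]]]'

```text
time: 20.28
tcp_pos: [0.5298, 0.2166, 0.257]
tcp_rot: [-0.034, 0.999, -0.0, -0.001]
ft_force: [-0.0, -0.0, -0.2]
grip_width: 0.0868
finger_force: 0.0
```

```bash
python3 st.py
python3 - <<'E'
from h import *
w=robot.camera_info('wrist')
im=robot.camera('wrist')[:,:,::-1].copy();cv2.imwrite('pics/w1.png',im)
b=robot.camera('side')[:,:,::-1].copy();a=robot.camera('scene')[:,:,::-1].copy()
cv2.imwrite('pics/s1.png',b)
print(blobs(b,'red',(190,360,215,380)),blobs(b,'black',(275,300,330,390)),blobs(a,'black',(355,165,420,200)))
k=[x for x in blobs(b,'black',(275,300,330,390)) if x[0][4]>300]
I=robot.camera_info('side')
if k: print('knob side',onz(I,*k[0][1],.1276))
E
```

```text
t 20.28 th 0.1346 r 0.0906 yaw 0.0686 z 0.257 Fr,Ft,Fz 0.02 0.02 -0.17 g 0.0868 0.0
[0.52981889 0.21663936 0.2570226 ]
[([200, 368, 7, 5, 27], [203.0, 369.7])] [([287, 322, 18, 41, 643], [295.8, 341.8])] [([367, 178, 10, 21, 169], [371.1, 188.2])]
knob side [0.52849051 0.2172631  0.1276    ]
```

View pics/w1.png

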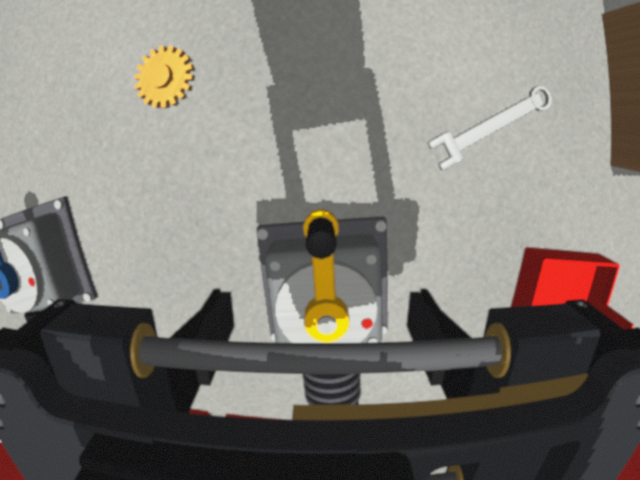

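The wrist view shows the knob at (321,240), free and midway between the open fingers. The red dot at (366,323) has not moved on the hub; the side view gives the same pixel as at the start. The blue drive is untouched. Handing in.

```bash
python3 -c "
from cell import robot
print(robot.close_job())"
```

```text
the job is handed in; nothing more can be done
None
```

The job is handed in: I swung the yellow lever counter-clockwise and then clockwise to resistance (about 6 N at each stop, about 0.89 rad of free play), left it midway and let go; the hub's dot did not move and I did not touch the blue drive.

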